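# Slide the lens runner round the inspection rail

### The job

On the fossil-inspection board, take the runner with the round lens (of the two, the one nearer the bend) by its upright grey tab and slide it along the bent rail, round both corners, until its ring is up against the stop disc; leave it hanging there upright and still. Leave the other runner, with the rectangular scale plate, where it is.

Things in the scene. Friction and masses are not known exactly. Their poses are not given: they have to be found in the camera images.
- rail: FIXED board with fossil (below z 100 mm) and a level bent rod, 8 mm thick, axis at z 140 mm. Origin on the bench under corner 1, x along the first straight. Rod in this frame (mm, x y): start post (-200,0), corner 1 (0,0), corner 2 (83.6,-99.6), stop disc (69.7,-178.4), end post (62.7,-217.8); headings 0, -50, -100 deg. Bend radius 30 mm (passes 3 mm inside the corner). Posts end at the rod.
- stop (a point): FIXED. Centre, on the rod axis, of the near face of the steel stop disc (38 mm across, 6 mm thick) near the rod's end post; a runner's ring cannot pass it.
- lens_grip (a point): Centre of the upright grey tab (26 mm along the rod, 10 thick, 50 tall) of the loose 150 g LENS runner. 46 mm below it is the centre of its ring: bore 30, outside 42, 24 long; a round lens hangs under that, 73 mm down from the ring's centre. x along the rod, z up. Hanging, the ring's centre is 11 mm below the rod axis; raised 11 mm it is free all round. Keep the tab in line with the rod.
- scale_grip (a point): The same point on the SCALE runner (same ring and tab, but carrying a white rectangular plate 50 x 44 mm with black checks), loose on the first straight behind the lens runner, near the start post. To be left alone.
Not all that is in view belongs to the job. Leave any brown look-alike of the part that bears lens_grip alone.

How it is judged (in metres and radians):
At the end, for the whole second after the job is handed in: The lens runner hangs from the rod within 10 degrees of upright and at rest (under 30 mm/s), the end of its ring within 15 mm of the stop disc (tab centre within 27 mm of the disc's near face, seen from above) (horizontal distance between lens_grip and stop below 0.027 m and angle between lens_grip's own z axis and vertical below 0.17 rad and linear speed of lens below 0.03 m/s); the robot touches nothing.
It fails at once if the scale runner was moved more than 20 mm (distance of scale_grip from where it was at the start of the episode above 0.02 m).
It also fails if it takes over 48 s, if anything falls off the work surface, if the arm or the gripper's body presses on something with over 40 N, if the wrist force passes 120 N, or if a joint passes its speed limit or range.

### The arm

A 6-joint arm with a two-finger parallel gripper is mounted at the origin on the work surface. World frame = base frame: x ahead of the robot, y to its left, z up, the work surface at z = 0. Lengths are in mm, angles in rad, forces in N, time in s.
With the tool pointing down it reaches from about 275 to 1000 mm from the base axis. Payload 8.4 kg.
Tool frame: the origin (TCP) lies at the centre of the arm's flange, where the gripper is bolted on; the fingertips stand 173 mm ahead of it and the grasp point (between the pads) lies 155 mm ahead of it; z points along the fingers, y is the direction in which the jaws open and shut (so a half turn about z gives the same grasp; the last joint's range is limited). The gripper opens to 85 mm and grips with 20 to 120 N. Pads are 22 mm wide; open, the fingers measure 114 mm over their backs; the gripper's body (76 mm by 85 mm) begins 54 mm behind the grasp point. The pads swing forward as they close: fully open they stand 13 mm farther back than shut.
Start: joints at [-1.203, 0.353, 1.633, -0, 1.155, -0.002], TCP at [225.892, -582.754, 404.681] pointing down, gripper open.
Joint ranges: [-2.63, 2.63], [-0.92, 2.1], [0.06, 2.66], [-1.3, 4.44], [0, 2.69], [-3.02, 3.02]. Speed limits (rad/s): [2.22, 2.22, 2.79, 3.14, 3.14, 3.14].

### API

Orientations are given as [roll, pitch, yaw] about the fixed x, y, z axes, in that order (R = Rz(yaw) Ry(pitch) Rx(roll)).
In Python, from rig import sense, grab_frame, camera_model, sign_off gives the robot as it stands. The module is installed in compiled form; this text tells all that it offers.
- The arm moves only by the tool step_arm, never from a script. Its argument "commands" is a list of rows, each a list of 3 entries, a list of its own where there are three numbers: the shift along the tool's x, y, z in mm, then the turn about the tool's z in rad, then the opening, from 0 (shut) to 1 (fully open). A call has 1 to 20 rows; each row shifts and turns the pose as measured when the row begins, along the tool's axes as they then stand; what a row does not reach is not made up. A row lasts 1/8 s, in which the tool goes at most 62.5 mm and 10.7 degrees, less where a joint would pass 70% of its speed; a pose out of reach is approached as far as the arm can. A call with a gripper value outside its range is refused whole. The fingers move at their own pace and stop on an object; "force" is the grip in N (left out, the last holds). Time passes only in rows, so rows that do not move let the fingers close. It gives the time, the measured TCP pose, the force and the opening at its end, in the units of the state.
- sense(): the state, without advancing time (a new reading comes with each control period).
- grab_frame(name): name is "scene" or "top" or "wrist"; returns the picture (420x560x3 uint8, blue, green, red); there is no depth.
- camera_model(name): a dict with "fx", "fy", "cx", "cy" (pixels), "R" (3x3) and "t" (3): a world point X has camera coordinates R X + t. Camera axes: x right, y down, z forward; pixel columns grow to the right and rows downward; lengths in mm; the calibration is good to about 2 mm. A picture is of the moment at which its call begins: read the wrist's pose just before it. camera_model takes no time and is no camera call; for the wrist camera it gives the pose at the moment of the call.
- sign_off(): hands the job in, once; it reports no verdict.
The state is a dict: "clock": time; "qpos": joint angles; "qvel": joint speeds; "joint_efforts": joint torques, N m; "eef_pos": TCP position; "tcp_rot": TCP orientation; "contact_force": force on the tool from outside, world axes, zero at the start; "wrist_torque": the same for the moment, N m; "opening": opening from 0.0 (shut) to 1.0 (fully open).
Only numpy, scipy, OpenCV 4.12 (cv2) and the standard library are available. Lean on these libraries where they do the work, as an engineer would, in place of code of your own. Each camera call takes 0.05 s, during which the arm holds its last target. There are 200 camera calls.

## Working session

There is one attempt and no reset: what is moved stays moved. The work goes in short steps, Python scripts to look and compute and a tool call to move; the robot and the scene stay as the last step left them, time stands still between calls to the robot, and variables do not carry over. Pictures are saved under pics/ and viewed, about 8 in all and at most 12, crops included, and the job is handed in when it is done.

Besides the shell and the picture viewer there is one more tool, called after "Call:" by a JSON object that holds its "name" and its "arguments". step_arm: Moves the arm, as the interface text tells. Its arguments: {"type":"object","properties":{"commands":{"type":"array","items":{"type":"array"}},"force":{"type":"number"}},"required":["commands"]}

```bash
mkdir -p pics
python3 - <<'E'
from rig import *
import cv2
print(sense())
for n in ("scene","top"):
    cv2.imwrite(f"pics/{n}0.png",grab_frame(n)); print(n,camera_model(n))
E
```

```text
{'clock': 0.0, 'qpos': array([-1.20337548e+00,  3.53664941e-01,  1.63416055e+00, -2.69055272e-05,
        1.15518682e+00, -2.39938360e-03]), 'qvel': array([ 8.87782836e-04, -2.03939436e-03,  6.90166307e-05, -1.09569987e-03,
        3.01176024e-04, -4.52250222e-04]), 'joint_efforts': array([ 2.27384924e-03, -6.05234528e+01, -3.42067373e+01,  1.41721530e-04,
        9.41393373e-03,  9.01298236e-08]), 'eef_pos': array([ 225.8143126 , -582.52041712,  403.93971179]), 'tcp_rot': array([-3.14017294e+00,  2.11932488e-05,  3.69831123e-01]), 'contact_force': array([ 0.13828569, -0.29406111, -0.59168673]), 'wrist_torque': array([ 0.03776734, -0.04827072,  0.00477736]), 'opening': 1.0022213134474394}
scene {'fx': 536.5618151282365, 'fy': 536.5618151282365, 'cx': 274.06007141759443, 'cy': 214.7219321898302, 'R': array([[-0.16282681,  0.98660124,  0.0102673 ],
       [ 0.73515565,  0.128256  , -0.66565499],
       [-0.65805288, -0.10083841, -0.746189  ]]), 't': array([ 129.73214829, -272.36489777, 1587.59764593])}
top {'fx': 406.57505129762194, 'fy': 406.57505129762194, 'cx': 277.3923753632913, 'cy': 212.24627768034702, 'R': array([[-0.00889127, -0.99995191,  0.00413884],
       [-0.98601382,  0.00807832, -0.16646767],
       [ 0.16642623, -0.00556106, -0.98603823]]), 't': array([-53.89537022, 530.52036709, 759.996335  ])}
```

View pics/scene0.png

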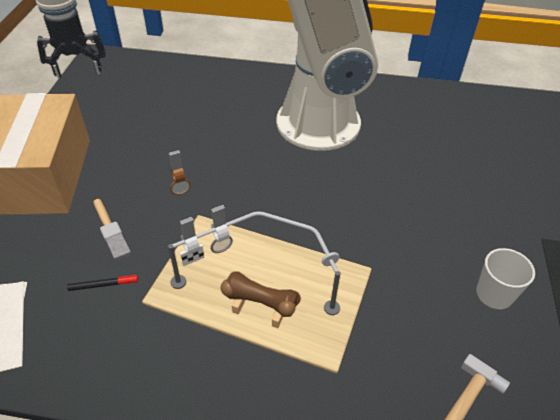

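View pics/top0.png

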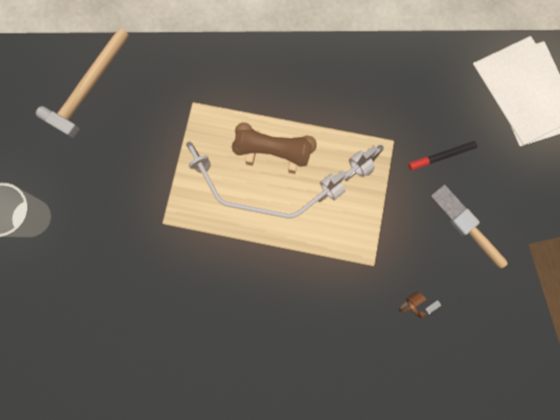

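The scene shows the lens runner at scene (220,232) / top (332,185), the scale runner at (190,245) / (362,162), and the brown look-alike lying at (180,172) / (418,303). The rail in the top view runs start (382,148), corner 1 (294,215), corner 2 (222,203), stop (199,162), end (189,145). I choose the first; next I fit the rail and check on a crop.

```bash
cat > h.py <<'E'
import numpy as np, cv2
from rig import *
def ray(m,u,v):
    d=m['R'].T@np.array([(u-m['cx'])/m['fx'],(v-m['cy'])/m['fy'],1]); return -m['R'].T@m['t'],d
def onz(m,u,v,z):
    c,d=ray(m,u,v); return c+d*(z-c[2])/d[2]
def proj(m,P):
    q=m['R']@np.asarray(P,float)+m['t']; return np.array([m['fx']*q[0]/q[2]+m['cx'],m['fy']*q[1]/q[2]+m['cy']])
RAIL=np.array([[-200,0],[0,0],[83.6,-99.6],[69.7,-178.4],[62.7,-217.8]])
def fit(A,B):
    a,b=A.mean(0),B.mean(0);U,_,V=np.linalg.svd((A-a).T@(B-b));R=(U@np.diag([1,np.linalg.det(U@V)])@V).T;return R,b-R@a
def cross(m1,p1,m2,p2):
    c1,d1=ray(m1,*p1);c2,d2=ray(m2,*p2);s=np.linalg.lstsq(np.c_[d1,-d2],c2-c1,rcond=None)[0]
    a,b=c1+s[0]*d1,c2+s[1]*d2;return (a+b)/2,np.linalg.norm(a-b)
E
python3 - <<'E'
from h import *
m=camera_model('top');px=[(382,148),(294,216),(221,204),(199,162),(189,145)]
W=np.array([onz(m,*p,140)[:2] for p in px]);R,t=fit(RAIL,W)
print(W.round(),'yaw',np.degrees(np.arctan2(R[1,0],R[0,0])),t,'res',(RAIL@R.T+t-W).round(1).tolist())
ims=[]
for n,(x,y,w,h) in {'top':(170,120,240,120),'scene':(150,190,210,105)}.items():
    mm=camera_model(n);im=cv2.imread(f'pics/{n}0.png');S=800/w
    c=cv2.resize(im[y:y+h,x:x+w],(800,int(h*S)) ,interpolation=cv2.INTER_CUBIC)[:300]if n=='scene' else cv2.resize(im[y:y+h,x:x+w],(600,300),interpolation=cv2.INTER_CUBIC)
    if n=='scene': c=cv2.resize(im[y:y+h,x:x+w],(600,300),interpolation=cv2.INTER_CUBIC)
    S=600/w
    P=[((proj(mm,[*(R@p+t),140])-[x,y]+.5)*S).astype(int) for p in RAIL]
    for p in P: cv2.circle(c,tuple(map(int,p)),3,(0,0,255),1)
    cv2.polylines(c,[np.array(P)],False,(0,255,0),1)
    ims.append(c)
cv2.imwrite('pics/c1.png',np.vstack(ims))
E
```

```text
[[ 629. -246.]
 [ 507.  -87.]
 [ 529.   40.]
 [ 606.   81.]
 [ 637.   99.]] yaw 128.24114330877995 [505.7657758  -86.44131152] res [[0.5, 2.7], [-1.3, 0.3], [2.9, 0.4], [-2.9, -1.8], [0.8, -1.6]]
```

View pics/c1.png

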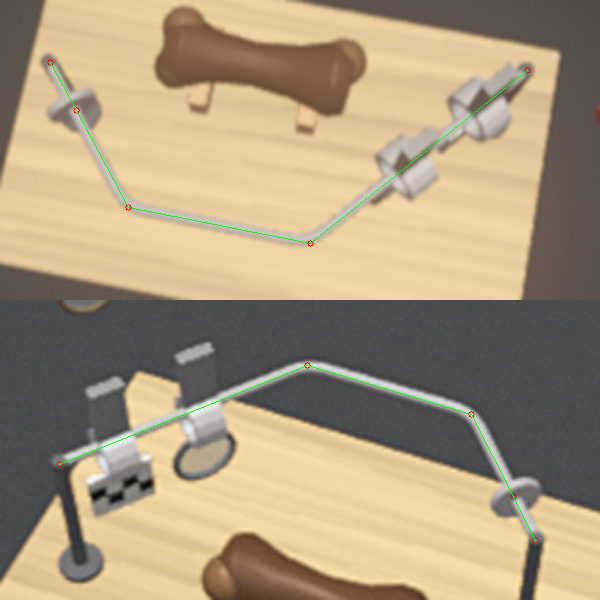

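The overlay matches the rail in both views. The crop confirms the round lens is on the runner nearer the bend, and the checked plate is on the one by the start post. Now I'll measure the tab.

```bash
cat >> h.py <<'E'
YAW=np.radians(128.24);T0=np.array([505.8,-86.4]);R2=np.array([[np.cos(YAW),-np.sin(YAW)],[np.sin(YAW),np.cos(YAW)]])
def w(p): return R2@np.asarray(p)+T0
def loc(P): return R2.T@(np.asarray(P)[:2]-T0)
def delta(xyz,yawdeg):
    from scipy.spatial.transform import Rotation as Ro
    s=sense();R=Ro.from_euler('xyz',s['tcp_rot']).as_matrix()
    yc=np.arctan2(R[1,0],R[0,0]);d=(np.radians(yawdeg)-yc+np.pi)%(2*np.pi)-np.pi
    print('clock',s['clock'],'pos',s['eef_pos'].round(1),'yaw',np.degrees(yc).round(1),'tilt',np.degrees(np.arccos(-R[2,2])).round(2),'F',s['contact_force'].round(1),'open',round(s['opening'],3),'q',s['qpos'].round(2),'loc',loc(s['eef_pos']).round(1))
    print('tool delta',(R.T@(np.asarray(xyz)-s['eef_pos'])).round(1),'turn',round(-d,3))
E
python3 - <<'E'
from h import *
ms=camera_model('scene');mt=camera_model('top')
k=.35
for n,(cx,cy),z in [('lens tab top',(195,51),200),('lens tab ctr',(197,77),175),('scale tab top',(105,84),200)]:
    p=onz(ms,150+cx*k-.5,190+cy*k-.5,z);print(n,p.round(1),'rail',loc(p).round(1))
# lens ring centre in top crop
for c in [(407,167),(480,108)]:
    p=onz(mt,170+c[0]*.4-.5,120+c[1]*.4-.5,129);print(p.round(1),loc(p).round(1))
delta([*w([-107,0]),400],128.24)
E
```

```text
lens tab top [ 558.7 -157.   200. ] rail [-88.1   2.2]
lens tab ctr [ 561.1 -156.6  175. ] rail [-89.4   0. ]
scale tab top [ 599.7 -211.3  200. ] rail [-156.2    3.5]
[ 562.1 -156.6  129. ] [-89.9  -0.7]
[ 605.3 -210.7  129. ] [-159.3   -1.2]
clock 0.1 pos [ 225.8 -582.6  404.1] yaw 21.2 tilt 0.07 F [ 0.1 -0.8  0.5] open 0.999 q [-1.2   0.35  1.63 -0.    1.16 -0.  ] loc [-216.4  527. ]
tool delta [ 471.8 -259.1    4.4] turn -1.868
```

Call:
{"name": "step_arm", "arguments": {"commands": [[[39,-23,0],0,1],[[39,-23,0],0,1],[[39,-23,0],0,1],[[39,-23,0],0,1],[[39,-23,0],0,1],[[39,-23,0],0,1],[[39,-23,0],0,1],[[39,-23,0],0,1],[[39,-23,0],0,1],[[39,-23,0],0,1],[[39,-23,0],0,1],[[39,-23,0],0,1]]}}

```text
clock: 1.6
eef_pos: [570.4, -144.6, 400.9]
tcp_rot: [-3.136, 0.003, 0.364]
contact_force: [0.8, -0.2, -0.1]
opening: 0.999
```

Call:
{"name": "step_arm", "arguments": {"commands": [[[0,0,0],-0.18,1],[[0,0,0],-0.18,1],[[0,0,0],-0.18,1],[[0,0,0],-0.18,1],[[0,0,0],-0.18,1],[[0,0,0],-0.18,1],[[0,0,0],-0.18,1],[[0,0,0],-0.18,1],[[0,0,0],-0.18,1],[[0,0,0],-0.18,1]]}}

```text
clock: 2.85
eef_pos: [571.1, -140.4, 396.6]
tcp_rot: [-3.136, -0.012, 2.227]
contact_force: [1.9, -0.6, 0.0]
opening: 1.003
```

Run:
```python
from h import *
delta([*w([-89.3,0]),400],128.24)
m=camera_model('wrist');im=grab_frame('wrist');cv2.imwrite('pics/w1.png',im)
print({k:np.round(v,3) for k,v in m.items()})
print('pred tab top',proj(m,[*w([-89.3,0]),200]),'tabctr',proj(m,[*w([-89.3,0]),175]))
```

```text
clock 2.85 pos [ 571.1 -140.4  396.6] yaw 127.6 tilt 0.77 F [ 1.9 -0.6  0. ] open 1.003 q [-0.24  0.31  1.72  0.    1.13 -0.9 ] loc [-82.9 -17.9]
tool delta [ -6.6 -17.8  -3.4] turn -0.011
{'fx': np.float64(369.843), 'fy': np.float64(369.843), 'cx': np.float64(277.713), 'cy': np.float64(216.37), 'R': array([[ 0.792,  0.611, -0.006],
       [ 0.586, -0.757,  0.291],
       [ 0.173, -0.234, -0.957]]), 't': array([-364.927, -472.521,  241.476])}
pred tab top [242.6986765  282.08489804] tabctr [246.98453279 261.58361792]
```

View pics/w1.png

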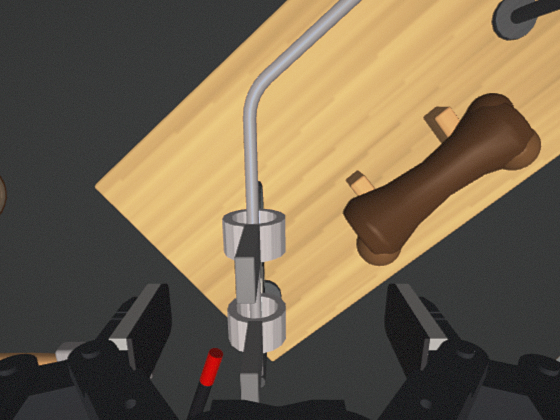

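Wrist view: the lens runner's ring is at (254,235) and the tab's top face is centred near (246,277). The scale runner is below it at (256,320).

Run:
```python
from h import *
m=camera_model('wrist')
for p,z in [((246.5,277.5),200),((251,150),140),((252,200),140),((250,120),140)]: print(loc(onz(m,*p,z)).round(1))
im=cv2.imread('pics/w1.png')
for r in (140,180,280): print(r,im[r,225:275].mean(1).astype(int).tolist())
print(loc(onz(m,235,302,200)),loc(onz(m,258,302,200)),loc(onz(m,245,253,200)))
p=w([-87.5,-1]);delta([*p,337],128.24)
```

```text
[-86.9  -2. ]
[-31.4  -1. ]
[-62.7  -0.9]
[-13.8  -0.8]
140 [181, 181, 181, 181, 184, 183, 182, 182, 179, 180, 180, 179, 179, 180, 179, 178, 179, 180, 150, 135, 145, 158, 165, 176, 190, 193, 183, 170, 159, 146, 129, 122, 180, 188, 185, 184, 183, 182, 182, 181, 179, 178, 179, 176, 178, 177, 177, 174, 178, 178]
180 [178, 177, 179, 176, 177, 179, 179, 181, 179, 181, 184, 182, 183, 181, 181, 179, 179, 177, 180, 179, 139, 142, 154, 162, 171, 185, 192, 186, 171, 161, 148, 132, 115, 163, 178, 180, 180, 178, 179, 178, 179, 178, 180, 182, 184, 185, 189, 188, 186, 184]
280 [177, 178, 176, 172, 172, 173, 173, 174, 173, 176, 136, 128, 142, 143, 143, 142, 144, 146, 141, 144, 147, 143, 144, 145, 144, 145, 149, 146, 134, 115, 70, 55, 61, 100, 124, 159, 161, 111, 62, 65, 57, 57, 61, 77, 85, 133, 167, 175, 178, 174]
[-100.54129893    4.15841795] [-100.51659637   -7.48645171] [-73.80981254  -1.62544027]
clock 2.9 pos [ 571.1 -140.4  396.6] yaw 128.1 tilt 0.77 F [0.4 0.6 0.4] open 1.001 q [-0.24  0.31  1.72  0.    1.13 -0.91] loc [-82.9 -17.9]
tool delta [ -5.4 -16.5  59.6] turn -0.002
```

Call:
{"name": "step_arm", "arguments": {"commands": [[[-3,-8,0],0,1],[[-3,-8,0],0,1],[[0,0,0],0,1],[[0,0,20],0,1],[[0,0,20],0,1],[[0,0,18],0,1],[[0,0,0],0,1]]}}

```text
clock: 3.78
eef_pos: [560.5, -156.4, 336.9]
tcp_rot: [-3.136, -0.012, 2.221]
contact_force: [0.7, 0.5, -0.5]
opening: 0.999
```

Run:
```python
from h import *
p=w([-87.5,-1]);delta([*p,337],128.24)
m=camera_model('wrist');print(proj(m,[*w([-87,-1.6]),200]))
cv2.imwrite('pics/w2.png',grab_frame('wrist'))
```

```text
clock 3.775 pos [ 560.5 -156.4  336.9] yaw 127.3 tilt 0.75 F [ 0.7  0.5 -0.5] open 0.999 q [-0.28  0.36  1.78  0.    1.01 -0.93] loc [-88.9   0.4]
tool delta [ 1.4  1.4 -0.1] turn -0.017
[283.56751492 340.99845248]
```

View pics/w2.png

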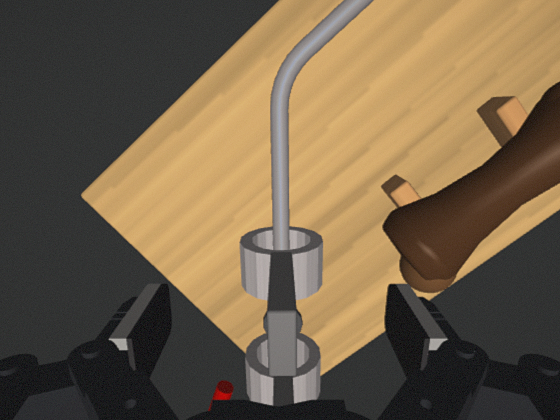

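The tab's top face at (282,342) is between the pads. A 1.5 mm nudge to the right, then close.

Call:
{"name": "step_arm", "arguments": {"commands": [[[1,1.5,0],-0.015,1],[[0,0,0],0,0],[[0,0,0],0,0],[[0,0,0],0,0],[[0,0,0],0,0],[[0,0,0],0,0],[[0,0,0],0,0],[[0,0,0],0,0]], "force": 40}}

```text
clock: 4.82
eef_pos: [562.3, -154.9, 340.3]
tcp_rot: [-3.14, -0.008, 2.237]
contact_force: [-0.8, -0.4, 0.9]
opening: 0.106
```

Run:
```python
from h import *
delta([*w([-87,-1]),348],128.24)
```

```text
clock 4.825 pos [ 562.3 -154.9  340.3] yaw 128.2 tilt 0.46 F [-0.8 -0.4  0.9] open 0.106 q [-0.27  0.36  1.78  0.    1.01 -0.94] loc [-88.8  -2. ]
tool delta [ 1.9 -1.  -7.7] turn -0.001
```

Call:
{"name": "step_arm", "arguments": {"commands": [[[0,-0.5,-5],0,0],[[0,-0.5,-5],0,0],[[0,0,0],0,0],[[10,0,0],0,0],[[10,0,0],0,0],[[10,0,0],0,0],[[10,0,0],0,0],[[0,0,0],0,0]]}}

```text
clock: 5.82
eef_pos: [534.2, -121.3, 350.7]
tcp_rot: [-3.139, -0.009, 2.238]
contact_force: [0.2, 0.0, -1.7]
opening: 0.112
```

Run:
```python
from h import *
delta([*w([-14-1.8,-1]),351],128.24)
cv2.imwrite('pics/w3.png',np.hstack([cv2.resize(grab_frame('wrist'),(400,300)),cv2.resize(grab_frame('scene')[190:295,150:360],(400,300)[:1]+(200,)).repeat(1,0)if 0 else cv2.resize(grab_frame('scene')[170:290,140:300],(400,300))]))
```

```text
clock 5.825 pos [ 534.2 -121.3  350.7] yaw 128.2 tilt 0.57 F [ 0.2  0.  -1.7] open 0.112 q [-0.23  0.3   1.85  0.    1.01 -0.9 ] loc [-45.   -0.7]
tool delta [29.2  0.3 -0. ] turn -0.001
```

View pics/w3.png

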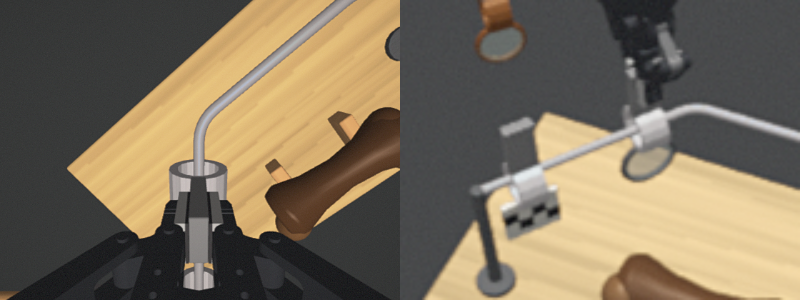

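The runner is lifted, its ring clear around the rod, wrist load -1.7 N (its own weight). Next comes the end of the first straight and corner 1.

Call:
{"name": "step_arm", "arguments": {"commands": [[[10,0,0],0,0],[[10,0,0],0,0],[[9,0,0],0,0],[[2.6,0.1,0],0.087,0],[[2.6,0.1,0],0.087,0],[[2.6,0.1,0],0.087,0],[[2.6,0.1,0],0.087,0],[[2.6,0.1,0],0.087,0],[[0,0,0],0,0]]}}

```text
clock: 7.05
eef_pos: [508.0, -83.5, 351.2]
tcp_rot: [-3.135, -0.007, 1.79]
contact_force: [-0.1, -0.5, -1.9]
opening: 0.11
```

Run:
```python
from h import *
# mid-arc point of corner 1 and end of arc
c=np.array([-14,-30]);a=np.radians(65)
delta([*w(c+30*np.array([np.cos(a),np.sin(a)])+[-.8,-.8]),351],128.24-25)
```

```text
clock 7.05 pos [508.  -83.5 351.2] yaw 102.5 tilt 0.55 F [-0.1 -0.5 -1.9] open 0.11 q [-0.17  0.25  1.92  0.01  0.99 -0.39] loc [ 0.9 -3.5]
tool delta [-2.7  1.4  0.2] turn -0.012
```

Call:
{"name": "step_arm", "arguments": {"commands": [[[1.5,0.5,0],0.085,0],[[1.5,0.5,0],0.085,0],[[2.2,0.3,0],0.085,0],[[2.5,0.2,0],0.085,0],[[2.5,0.1,0],0.085,0],[[0,0,0],0,0]]}}

```text
clock: 7.8
eef_pos: [508.6, -72.3, 351.5]
tcp_rot: [-3.133, -0.004, 1.366]
contact_force: [-0.2, 0.6, -1.7]
opening: 0.111
```

Run:
```python
from h import *
u=np.array([np.cos(np.radians(50)),-np.sin(np.radians(50))])
c2=np.array([83.6,-99.6])
delta([*w(c2-15*u+[-.5,-.8]),351],78.24)
```

```text
clock 7.8 pos [508.6 -72.3 351.5] yaw 78.3 tilt 0.53 F [-0.2  0.6 -1.7] open 0.111 q [-0.15  0.24  1.92  0.01  0.99  0.06] loc [  9.4 -10.9]
tool delta [100.9   1.1   0.8] turn 0.001
```

Corner 1 is passed with no contact. Next, the second straight.

Call:
{"name": "step_arm", "arguments": {"commands": [[[12,0.2,0],0,0],[[12,0.2,0],0,0],[[12,0.2,0],0,0],[[12,0.2,0],0,0],[[12,0.2,0],0,0],[[12,0,0],0,0],[[12,0,0],0,0],[[10,0,0],0,0],[[0,0,0],0,0]]}}

```text
clock: 8.93
eef_pos: [529.6, 27.1, 351.8]
tcp_rot: [-3.133, -0.004, 1.373]
contact_force: [0.7, -0.5, -2.2]
opening: 0.111
```

Run:
```python
from h import *
u=np.array([np.cos(np.radians(50)),-np.sin(np.radians(50))])
c2=np.array([83.6,-99.6])
delta([*w(c2-14*u+[-.5,-.8]),351],78.24)
cv2.imwrite('pics/w4.png',np.hstack([cv2.resize(grab_frame('wrist'),(400,300)),cv2.resize(grab_frame('scene')[190:310,230:390],(400,300))]))
```

```text
clock 8.925 pos [529.6  27.1 351.8] yaw 78.7 tilt 0.53 F [ 0.7 -0.5 -2.2] open 0.111 q [0.05 0.27 1.88 0.01 1.   0.24] loc [ 74.4 -88.9]
tool delta [0.4 0.7 0.8] turn 0.008
```

View pics/w4.png

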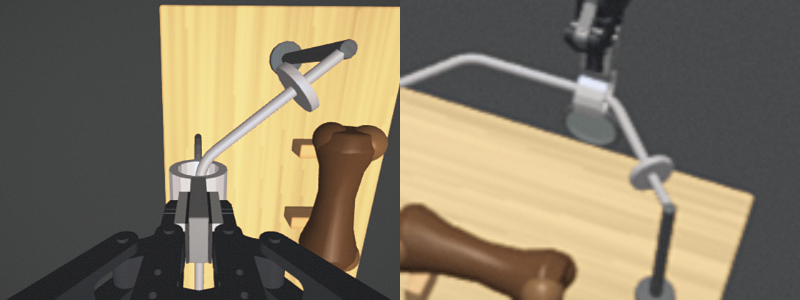

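The ring is at corner 2, with the rod centred in it and the disc ahead at (300,88). Turning the second corner.

Call:
{"name": "step_arm", "arguments": {"commands": [[[2.4,0.3,0],0.09,0],[[2.4,0.3,0],0.088,0],[[2.4,0.3,0],0.088,0],[[2.4,0.3,0],0.088,0],[[2.4,0.3,0],0.088,0],[[2.4,0.2,0],0.087,0],[[2.4,0.2,0],0.087,0],[[2.4,0.2,0],0.087,0],[[2.4,0.2,0],0.087,0],[[2.4,0.1,0],0.087,0],[[0,0,0],0,0]]}}

```text
clock: 10.4
eef_pos: [544.2, 39.3, 351.6]
tcp_rot: [-3.134, 0.006, 0.462]
contact_force: [0.2, -0.0, -0.9]
opening: 0.108
```

Run:
```python
from h import *
u=np.array([np.cos(np.radians(100)),-np.sin(np.radians(100))])
st=np.array([69.7,-178.4])
delta([*w(st-13*u+[-.5,-.8]),351],28.24)
m=camera_model('wrist');im=grab_frame('wrist');cv2.imwrite('pics/w5.png',np.hstack([cv2.resize(im,(400,300)),cv2.resize(grab_frame('scene')[190:310,230:390],(400,300))]))
print('stop proj/1.4',proj(m,[*w(st),140])/1.4)
```

```text
clock 10.4 pos [544.2  39.3 351.6] yaw 26.5 tilt 0.54 F [ 0.2 -0.  -0.9] open 0.108 q [0.07 0.29 1.85 0.01 1.01 1.17] loc [  75. -108.]
tool delta [57.9 -8.5  0.3] turn -0.031
stop proj/1.4 [187.47643139  81.22653029]
```

View pics/w5.png

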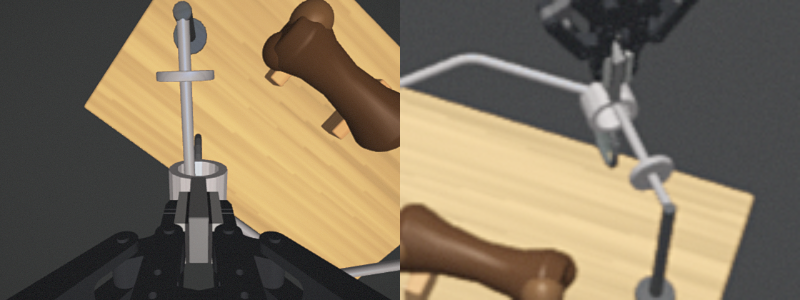

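The second corner is done. The rod at (188,170) sits left of the ring centre (198,170), matching the computed -8.5 mm. I'll centre it, then slide towards the disc.

Call:
{"name": "step_arm", "arguments": {"commands": [[[0,-3.5,0],-0.03,0],[[0,-3.5,0],0,0],[[10,0,0],0,0],[[10,0,0],0,0],[[10,0,0],0,0],[[10,0,0],0,0],[[5,0,0],0,0],[[0,0,0],0,0]]}}

```text
clock: 11.5
eef_pos: [583.5, 69.3, 351.2]
tcp_rot: [-3.134, 0.006, 0.499]
contact_force: [0.5, 0.1, -0.7]
opening: 0.111
```

Run:
```python
from h import *
u=np.array([np.cos(np.radians(100)),-np.sin(np.radians(100))])
st=np.array([69.7,-178.4])
delta([*w(st-13*u+[-.5,-.8]),351],28.24)
im=grab_frame('wrist');cv2.imwrite('pics/w6.png',np.hstack([cv2.resize(im,(400,300)),cv2.resize(grab_frame('scene')[210:300,270:390],(400,300))]))
```

```text
clock 11.5 pos [583.5  69.3 351.2] yaw 28.6 tilt 0.54 F [ 0.5  0.1 -0.7] open 0.111 q [0.11 0.35 1.76 0.01 1.03 1.18] loc [  74.2 -157.4]
tool delta [9.4 1.2 0.1] turn 0.006
```

View pics/w6.png

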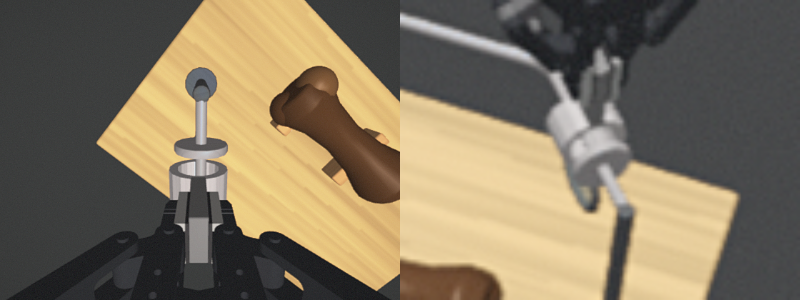

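Ring and disc are about 9 mm apart and aligned. I'll creep up in small steps while watching the force.

Call:
{"name": "step_arm", "arguments": {"commands": [[[3,0.5,0],0,0],[[2.5,0,0],0,0],[[2,0,0],0,0],[[0,0,0],0,0]]}}

```text
clock: 12.1
eef_pos: [589.9, 72.1, 351.3]
tcp_rot: [-3.134, 0.006, 0.498]
contact_force: [0.9, -0.2, -1.0]
opening: 0.111
```

Call:
{"name": "step_arm", "arguments": {"commands": [[[1.5,0,0],0,0],[[0,0,0],0,0]]}}

```text
clock: 12.35
eef_pos: [591.2, 72.8, 351.3]
tcp_rot: [-3.134, 0.006, 0.498]
contact_force: [-0.5, 0.4, -0.7]
opening: 0.111
```

Run:
```python
from h import *
u=np.array([np.cos(np.radians(100)),-np.sin(np.radians(100))])
st=np.array([69.7,-178.4])
delta([*w(st-13*u+[-.5,-.8]),351],28.24)
im=grab_frame('wrist');cv2.imwrite('pics/w7.png',im[180:400,180:380].repeat(2,0).repeat(2,1))
```

```text
clock 12.35 pos [591.2  72.8 351.3] yaw 28.5 tilt 0.56 F [-0.5  0.4 -0.7] open 0.111 q [0.12 0.37 1.74 0.01 1.04 1.19] loc [  72.2 -165.7]
tool delta [0.8 0.6 0.3] turn 0.005
```

View pics/w7.png

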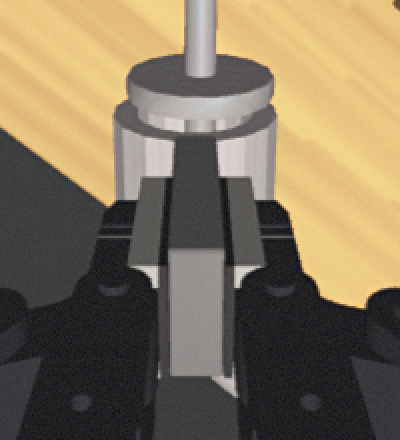

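The ring's mouth is just short of the disc's near face, both centred at about (198,110) in the crop. One more small step, then lower onto the rod.

Call:
{"name": "step_arm", "arguments": {"commands": [[[1.5,0.3,0],0,0],[[0,0,0],0,0],[[0,0,3.5],0,0],[[0,0,3.5],0,0],[[0,0,3],0,0],[[0,0,0],0,0],[[0,0,0],0,0]]}}

```text
clock: 13.28
eef_pos: [592.6, 73.3, 340.4]
tcp_rot: [-3.134, 0.006, 0.498]
contact_force: [-0.7, -0.6, 0.1]
opening: 0.112
```

The weight is now on the rod (z force about 0). Open gradually.

Call:
{"name": "step_arm", "arguments": {"commands": [[[0,0,0],0,0.15],[[0,0,0],0,0.2],[[0,0,0],0,0.3],[[0,0,0],0,0.4],[[0,0,0],0,0.5],[[0,0,0],0,0.6],[[0,0,0],0,0.6],[[0,0,-15],0,0.6],[[0,0,-20],0,0.6],[[0,0,-30],0,0.6],[[0,0,-40],0,0.6],[[0,0,0],0,0.6],[[0,0,0],0,0.6],[[0,0,0],0,0.6],[[0,0,0],0,0.6],[[0,0,0],0,0.6]]}}

```text
clock: 15.28
eef_pos: [593.1, 72.9, 451.9]
tcp_rot: [-3.134, 0.006, 0.498]
contact_force: [0.1, -0.6, -0.9]
opening: 0.601
```

Run:
```python
from h import *
delta([592,73,450],28.24)
m=camera_model('wrist');im=grab_frame('wrist')
s1=grab_frame('scene')
for _ in range(6): s2=grab_frame('scene')
print('motion max diff',cv2.absdiff(cv2.blur(s1,(3,3)),cv2.blur(s2,(3,3)))[210:310,290:370].max())
st=np.array([69.7,-178.4]);print('stop px(wrist)',proj(m,[*w(st),159]))
cv2.imwrite('pics/w8.png',np.hstack([cv2.resize(im,(400,300)),cv2.resize(s2[180:310,160:360],(400,300))]))
```

```text
clock 15.275 pos [593.1  72.9 451.9] yaw 28.5 tilt 0.56 F [ 0.1 -0.6 -0.9] open 0.601 q [0.12 0.27 1.64 0.   1.24 1.19] loc [  71.  -167.2]
tool delta [-0.9 -0.7  1.9] turn 0.005
motion max diff 3
stop px(wrist) [280.49603091 192.45958147]
```

View pics/w8.png

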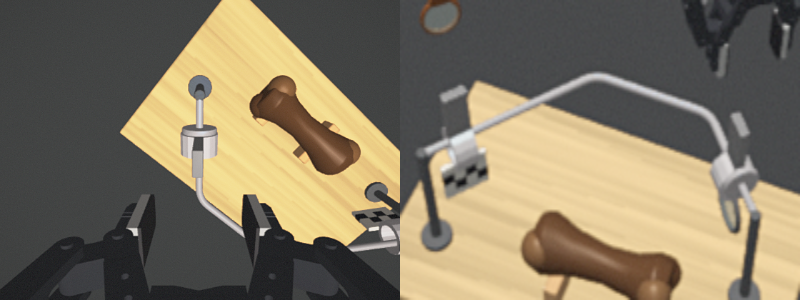

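Runner hanging against the disc, gripper clear. One quick numeric check, then hand in.

Run:
```python
from h import *
m=camera_model('wrist');st=np.array([69.7,-178.4])
p=loc(onz(m,197*1.4,164*1.4,200));print('tab top',p.round(1),'dist to stop',np.linalg.norm(p-st).round(1))
ms=camera_model('scene');k=.5
a=onz(ms,160+740*k-200,180+118*130/300,200);print('scene tab top',loc(a).round(1))
a=cv2.imread('pics/scene0.png');b=grab_frame('scene');print('scale diff',cv2.absdiff(a,b)[215:268,175:206].max())
sign_off()
```

```text
tab top [  74.8 -165.4] dist to stop 14.0
scene tab top [  78. -159.]
scale diff 10
the job is handed in; nothing more can be done
```

The lens runner is now at the stop disc, and I handed the job in at about 16 s of the 48 s allowed. I took it by its grey tab, lifted it 11 mm, and slid it round both corners. I then lowered it onto the rod next to the disc, released it and backed the gripper off upwards.

- **Position:** from the wrist image, the tab top is about 14 mm from the disc's near face (limit 27 mm). A rougher estimate from the other camera gives about 21 mm. The two disagree by several millimetres, but both are within the limit.
- **At rest and upright:** the scene view showed no motion over the roughly 0.3 s I compared. The runner looks upright. I did not compute its tilt as a number; the wrist estimate puts the tab top about 3 mm to the side of the rod, roughly 2–3° (limit about 10°), and the other camera puts it nearer 5 mm.
- **Scale runner:** its patch of the scene image was the same as at the start, within noise. I never touched the brown look-alike.
- **Forces:** external forces on the gripper read about 2 N or less at every check. The gripper was clear of everything when I handed in.

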